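Seat the keyed drive shaft in the pulley hub and hold it home

ROBOT

A 7-joint arm with a two-finger parallel gripper is mounted at the origin on the work surface. World frame = base frame: x ahead of the robot, y to its left, z up, the work surface at z = 0. Lengths are in m, angles in rad, forces in N, time in s.
With the tool pointing down it reaches from about 0.35 to 0.9 m from the base axis. Payload 7.2 kg.
Tool frame: the origin (TCP) lies at the very end of the fingers, on their centre line; the grasp point (between the pads) lies 19 mm behind it; y points along the fingers, x is the direction in which the jaws open and shut, and the axes are right-handed (so a half turn about y gives the same grasp; the last joint's range is limited). The gripper opens to 88 mm and grips with 3 to 60 N. Pads are 20 mm wide; open, the fingers measure 115 mm over their backs; the gripper's body (75 mm by 178 mm) begins 61 mm behind the grasp point.
Start: joints at [-1.185, 0.411, -0.013, 1.596, 0.006, 1.134, -0.082], TCP at [0.274, 0.562, 0.223] pointing down, gripper open.
Joint ranges: [-2.95, 2.95], [-0.29, 1.99], [-1.47, 1.44], [0.14, 2.54], [-1.03, 4.17], [0.13, 1.85], [-2.86, 2.86]. Speed limits (rad/s): [2.39, 2.39, 3.01, 3.01, 3.14, 3.14, 3.14].

INTERFACE

Orientations are given as a unit quaternion [x, y, z, w].
In Python, from plant import robot, cams gives the robot as it stands.
- The arm moves only by the shell command python3 -m crank 'ROWS' [FORCE]. ROWS is JSON, a list of rows, each a list of 7 numbers: the gripper's target within -1 to 1 (fully open at 1, half-way at 0, shut at -1), then the shift along the tool's x, y, z in mm, then the turn, a rotation vector about the tool's x, y, z in rad. In form: [[grip, tx, ty, tz, rx, ry, rz], ...]. A call has 1 to 12 rows; each row shifts and turns the commanded pose from where the row before left it, along the tool's axes as they then stand; what a row does not reach is not made up. A row lasts 1/8 s, in which the tool goes at most 62.5 mm and 10.7 degrees, less where a joint would pass 70% of its speed; a pose out of reach is approached as far as the arm can. A call is refused whole if a number of a shift passes 62.5 or a number of a turn 0.188, either way. A call with a gripper value outside its range is refused whole. The fingers move at their own pace and stop on an object; FORCE is the grip in N (left out, the last holds). Time passes only in rows, so rows that do not move let the fingers close. It gives the time, the measured TCP pose, the force and the opening at its end, in the units of the state.
- robot.read_state(): the state, without advancing time (a new reading comes with each control period).
- cams.snapshot(name): name is "scene" or "top" or "wrist"; returns a dict with "img" (384x512x3 uint8, red, green, blue), "camera_matrix" (3x3 intrinsics, pixels), "k1" (the pictures are not rectified: a ray, as slopes to the right and down, at radius r is drawn at 1 + k1 r^2 times it, then the intrinsics apply), "R" (3x3) and "t" (3): a world point X has camera coordinates R X + t. Camera axes: x right, y down, z forward; pixel columns grow to the right and rows downward; lengths in m; the calibration is good to about 2 mm. A picture is of the moment at which its call begins. There is no depth.
- robot.close_job(): hands the job in, once; it reports no verdict.
The state is a dict: "clock": time; "joint_pos": joint angles; "dq": joint speeds; "joint_efforts": joint torques, N m; "ee_pos": TCP position; "eef_rot": TCP orientation; "contact_force": force on the tool from outside, world axes, zero at the start; "torque": the same for the moment, N m; "gripper_width": finger opening in m.
Only numpy, scipy, OpenCV 4.12 (cv2) and the standard library are available. Lean on these libraries where they do the work, as an engineer would, in place of code of your own. Each camera call takes 0.05 s, during which the arm holds its last target. There are 200 camera calls.

TASK

In the training workshop, take the keyed shaft (the one with the flat-sided rectangular steel head) out of the shaft rack and push its foot down into the hole of the toothed pulley on the drive unit, turning it until its key slips into the keyway. Keep pushing against the ejector spring until the collar sits fully home on the pulley's face, and finish still gripping the shaft by its head and holding it pressed down: do not let go, or the spring lifts it. Leave the other two shafts in the rack.

Things in the scene. Friction and masses are not known exactly. Their poses are not given: they have to be found in the camera images.
- shaft_grip (a point): Centre of the rectangular steel head of the loose keyed shaft (0.35 kg), which stands upright, foot down, in one of the rack's three holes. On the shaft's axis, 75 mm above its foot. z points up along the shaft, x to the key's side. Head: 30 mm along x, 24 mm along y (flat sides, grip across y), 50 mm tall, its underside 50 mm and top 100 mm above the foot.
- shaft: The keyed shaft; origin at its foot's centre, same axes. 20 mm diameter, lowest 5 mm tapering to 14. Key: one rib on the +x side, 6 mm wide, reaching 15 mm from the axis, from 18 to 40 mm above the foot: the lowest 18 mm enter the hub at any angle. Collar: 32 mm across, from 44 to 50 mm above the foot, with a tab above the key, 6 mm wide, reaching 24 mm from the axis.
- hub_mouth (a point): Centre of the hole at the upper face of the pulley. z points up, x along the keyway. Hole: 21.8 mm diameter. Keyway: one slot, 8 mm wide, reaching 18.5 mm from the axis, open at the upper face, full depth; its direction differs from start to start. Fully home, the collar's underside lies on this face, with the foot 44 mm below this point and shaft_grip 31 mm above it.
- pulley: Toothed aluminium pulley, about 80 mm across, 58 mm tall, lying flat on the dark gearbox of the drive unit, upper face 98 mm above the bench. It neither turns nor moves. Origin at the centre of its underside, x along the keyway. The unit's dark motor lies beside it (top 54 mm above the bench); nothing within 110 mm of the axis stands higher than the upper face.
- ejector (a joint): Spring-loaded ejector disc inside the hole, in m, growing as it is pushed down: 0 at rest, when its top is 34 mm below the pulley's face, 0.010 with the shaft fully home; stop at 0.014. It pushes up with about 5 N at rest and 12 N with the shaft home, more than the shaft's weight.
- rack: Fixed plywood rack, 240 mm along its x, 56 mm along its y, 30 mm tall; origin at the centre of its underside. Three upright round holes 21.6 mm in diameter and 15 mm deep, at -80, 0 and 80 mm along x; one shaft stands in each, in any order.
- round_shaft_mid (a point): Another shaft in the rack, without key, round black knob on top, 96 mm tall, 32 mm across; this point is on its axis, 50 mm above its foot. To be left alone.
- hex_shaft_mid (a point): Another shaft in the rack, without key, hexagonal steel head, 82 mm tall, 32 mm across; this point is on its axis, 42 mm above its foot. To be left alone.
Mind the look-alikes: they are no part of the job. What is shaped like the shaft but green or pink is not meant.

How it is judged:
On the way:
1. the keyed shaft is lifted out of the rack (height (world z) of shaft_grip above 0.125 m and contact force between the fingers and shaft above 1 N), for 0.1 s.
At the end, for the whole second after the job is handed in: Shaft upright in the hole (head within 6 mm of its axis), key in the keyway within 0.2 rad, collar within 2 mm of the pulley's face, ejector down more than 8 mm, shaft at rest, head still between the fingers (grasp point within 35 mm of its centre, over 3 N) (z of shaft_grip in the frame of hub_mouth below 0.033 m and horizontal distance between shaft_grip and hub_mouth below 0.006 m and angle between the x axis of shaft_grip and the x axis of hub_mouth, either way round below 0.2 rad and angle between shaft_grip's own z axis and vertical below 0.1 rad and value of joint ejector above 0.008 m and linear speed of shaft below 0.02 m/s and contact force between the fingers and shaft above 3 N and distance between the grasp point and shaft_grip below 0.035 m); the arm keeps its last pose, push and grip.
It fails at once if one of the other two shafts is moved by more than 30 mm (distance of any of round_shaft_mid, hex_shaft_mid from where it was at the start of the episode above 0.03 m).
It also fails if it takes over 40 s, if anything falls off the work surface, if the arm or the gripper's body presses on something with over 40 N, if the wrist force passes 120 N, or if a joint passes its speed limit or range.

## Working session

There is one attempt and no reset: what is moved stays moved. The work goes in short steps, Python scripts to look and compute and a shell command to move; the robot and the scene stay as the last step left them, time stands still between calls to the robot, and variables do not carry over. Pictures are saved under pics/ and viewed, on a budget of 10 in all, crops included, one or two more only if the job needs it, and the job is handed in when it is done.

```bash
mkdir -p pics; ls; cat > h.py <<'E'
import numpy as np, cv2
from scipy.spatial.transform import Rotation as Rot
from plant import robot, cams
def snap(n,save=None):
    s=cams.snapshot(n)
    if save: cv2.imwrite('pics/'+save,cv2.cvtColor(s['img'],cv2.COLOR_RGB2BGR))
    return s
def ray(s,u,v):
    K=s['camera_matrix'];d=np.array([(u-K[0][2])/K[0][0],(v-K[1][2])/K[1][1]]);r=d.copy()
    for _ in range(20): r=d/(1+s['k1']*(r@r))
    R=np.array(s['R']);c=-R.T@np.array(s['t']);return c,R.T@np.array([r[0],r[1],1])
def plane(s,u,v,z):
    c,d=ray(s,u,v);return c+d*(z-c[2])/d[2]
def proj(s,X):
    p=np.array(s['R'])@X+np.array(s['t']);r=p[:2]/p[2];r=r*(1+s['k1']*(r@r));K=s['camera_matrix'];return K[0][0]*r[0]+K[0][2],K[1][1]*r[1]+K[1][2]
def tool():
    st=robot.read_state();return np.array(st['ee_pos']),Rot.from_quat(st['eef_rot']),st
E
python3 - <<'E'
from h import *
import pickle
ims=[]
for n in['scene','top']:
    s=snap(n);pickle.dump(s,open(n+'.pkl','wb'));ims.append(s['img']);R=np.array(s['R']);print(n,-R.T@np.array(s['t']))
ims=[cv2.cvtColor(i,cv2.COLOR_RGB2BGR) for i in ims]
cv2.imwrite('pics/a.png',cv2.resize(ims[0],(800,600)))
cv2.imwrite('pics/b.png',cv2.resize(ims[1],(800,600)))
p,r,st=tool();print(p,r.as_matrix().round(3))
E
```

```text
pics
scene [1.12140468 0.35871524 0.74405002]
top [ 0.42974756 -0.06737249  1.04915899]
[0.27381515 0.56134445 0.22189591] [[ 0.438 -0.001 -0.899]
 [ 0.899 -0.001  0.438]
 [-0.001 -1.    -0.   ]]
```

View pics/a.png

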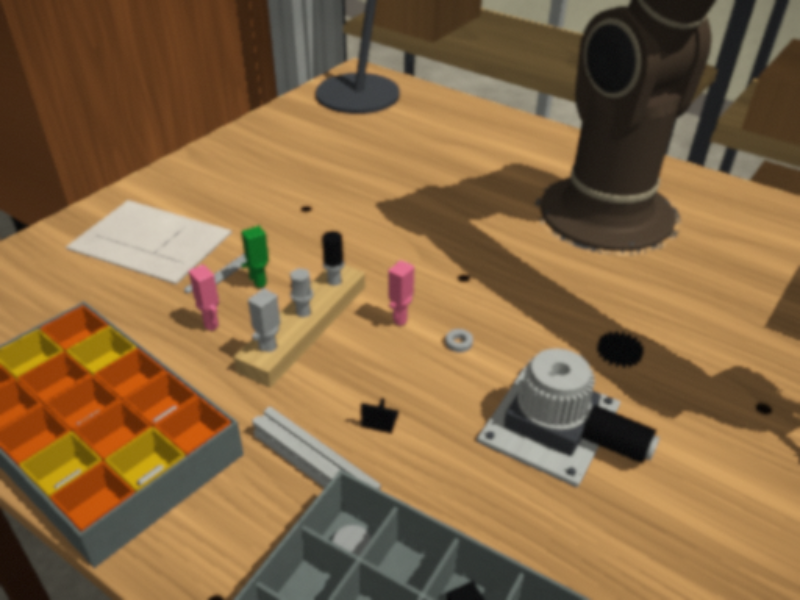

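View pics/b.png

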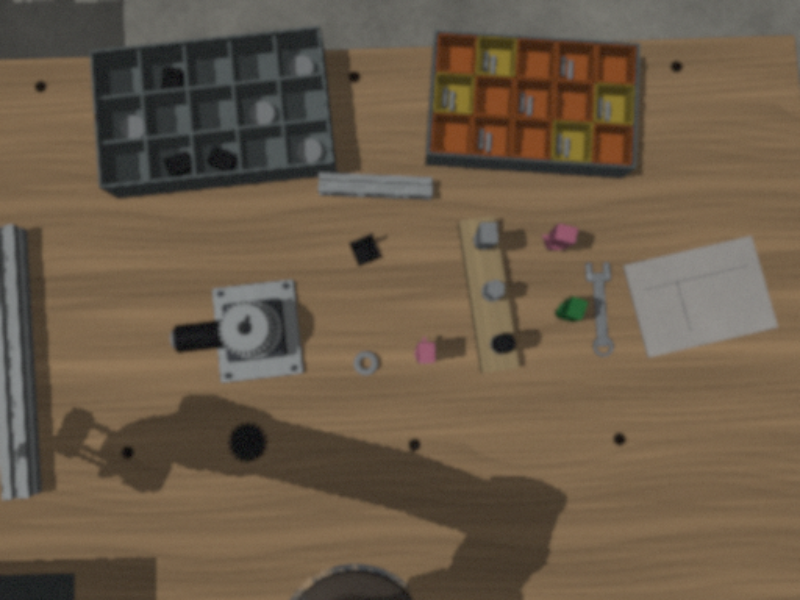

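The pictures show the two views (800x600 px). Things that could be taken for the keyed shaft, by pixel in the top view:
- grey rectangular head (487,235): this is the one I choose
- hex head (495,290)
- black knob (503,343)
- pink decoys (565,237) and (426,351)
- green decoy (573,309)

The pulley is at (248,328). Next is one close crop to check the choice.

```bash
python3 - <<'E'
from h import *
import pickle
S={n:pickle.load(open(n+'.pkl','rb')) for n in('scene','top')}
f=.64
def crop(n,u,v,h):
    i=cv2.cvtColor(S[n]['img'],cv2.COLOR_RGB2BGR);u=int(u*f);v=int(v*f)
    return cv2.resize(i[v-h:v+h,u-h:u+h],(300,300),interpolation=cv2.INTER_CUBIC)
cv2.imwrite('pics/c.png',np.vstack([np.hstack([crop('scene',264,325,32),crop('scene',558,372,24)]),np.hstack([crop('top',487,240,20),crop('top',248,328,25)])]))
t=S['top']
for nm,u,v,z in[('head top',487,234,.115),('hex top',495,290,.097),('knob',503,343,.111),('hub',246,326,.098),('rack c1',460,221,.03),('rack c2',501,219,.03),('rack c3',520,365,.03),('rack c4',483,371,.03)]:
    print(nm,plane(t,u*f,v*f,z).round(3))
s=S['scene'];print('hub scene',plane(s,562*f,369*f,.098).round(3),'head scene',plane(s,264*f,298*f,.115).round(3))
E
```

```text
head top [ 0.606 -0.211  0.115]
hex top [ 0.527 -0.221  0.097]
knob [ 0.45  -0.227  0.111]
hub [0.485 0.14  0.098]
rack c1 [ 0.644 -0.182  0.03 ]
rack c2 [ 0.646 -0.246  0.03 ]
rack c3 [ 0.418 -0.265  0.03 ]
rack c4 [ 0.41  -0.208  0.03 ]
hub scene [0.483 0.146 0.098] head scene [ 0.609 -0.208  0.115]
```

View pics/c.png

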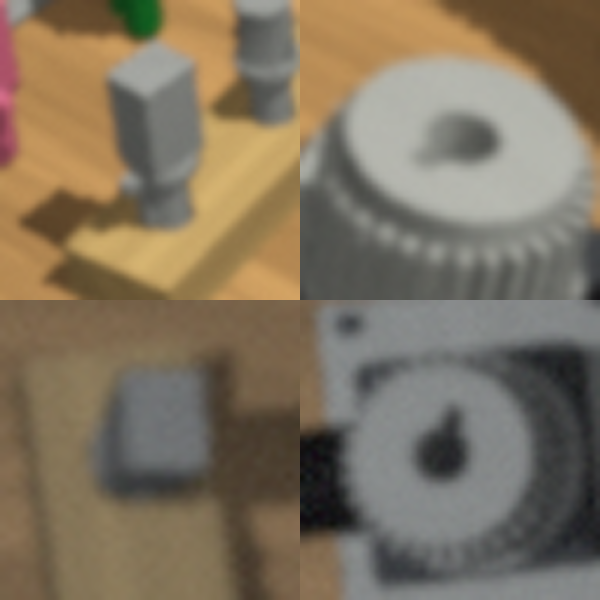

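The crop confirms it: a grey rectangular head with its tab low on the left, which is about world +x. The keyway also points about +x, tilted roughly 18° toward -y. I'm moving above the shaft.

```bash
python3 -m crank '[[1,-41,0,-46,0,0,0],[1,-41,0,-46,0,0,0],[1,-41,0,-46,0,0,0],[1,-41,0,-46,0,0,0],[1,-41,0,-46,0,0,0],[1,-41,0,-46,0,0,0],[1,-41,0,-46,0,0,0],[1,-41,0,-46,0,0,0],[1,-41,0,-46,0,0,0],[1,-41,0,-46,0,0,0],[1,-41,0,-46,0,0,0],[1,-41,0,-46,0,0,0]]' && python3 -m crank '[[1,-29,0,-42,0,0,0],[1,-28,0,-42,0,0,0],[1,0,0,0,0,-0.15,0],[1,0,0,0,0,-0.15,0],[1,0,0,0,0,-0.15,0],[1,0,0,0,0,0,0]]'
python3 - <<'E'
from h import *
import pickle
s=snap('wrist','d.png');pickle.dump(s,open('w1.pkl','wb'));p,r,st=tool();print(p,r.as_matrix().round(3),st['joint_pos'])
R=np.array(s['R']);print(-R.T@np.array(s['t']),R.round(2)[2],proj(s,np.array([.606,-.21,.115])))
E
```

```text
clock: 1.6
ee_pos: [0.5549, -0.1241, 0.2225]
eef_rot: [-0.599, -0.375, 0.375, 0.6]
contact_force: [2.1, 0.6, 0.2]
gripper_width: 0.088
clock: 2.35
ee_pos: [0.6047, -0.2106, 0.2222]
eef_rot: [-0.501, -0.499, 0.499, 0.502]
contact_force: [-0.7, -0.4, -0.2]
gripper_width: 0.0878
[ 0.60473524 -0.21055423  0.22230517] [[ 0.007 -0.001 -1.   ]
 [ 1.     0.     0.007]
 [ 0.    -1.     0.001]] [ 0.02727396  0.44712251  0.33039674  1.57400232 -0.15470934  1.14693333
  1.95491919]
[ 0.5253426  -0.21143269  0.38480681] [ 0.29 -0.   -0.96] (np.float64(264.6011649549788), np.float64(190.92341777868256))
```

View pics/d.png

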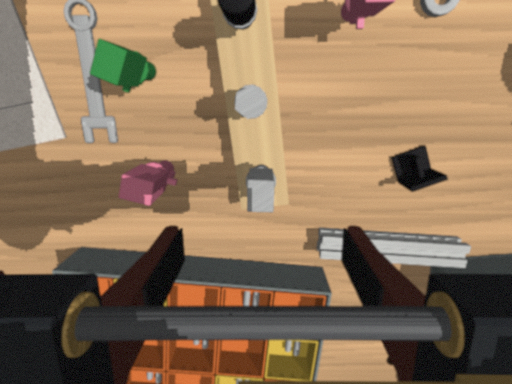

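The wrist view shows the head's lit top face at about (260,196), with its darker -x side above it. No tab shows on the -x side, which fits the key being on +x. Next I measure the head's angle.

```bash
python3 - <<'E'
from h import *
import pickle
s=pickle.load(open('w1.pkl','rb'));g=cv2.cvtColor(s['img'],cv2.COLOR_RGB2GRAY);hs=cv2.cvtColor(s['img'],cv2.COLOR_RGB2HSV)
print(g[164:218:3,261],hs[196,240:284:3])
m=((hs[...,1]<60)&(g>g[196,261]-18)).astype(np.uint8);m[:, :235]=0;m[:,285:]=0;m[:172]=0;m[220:]=0
c=max(cv2.findContours(m,0,1)[0],key=cv2.contourArea)[:,0]
P=np.array([plane(s,u,v,.115)[:2] for u,v in c],np.float32)*1000
print(c.min(0),c.max(0),cv2.minAreaRect(P))
E
```

```text
[136 134  85  86  85 110 178 176 174 177 182 177 179 177 178 180 161 156] [[ 18  91 134]
 [ 18  91 152]
 [ 19  84 142]
 [ 90   3 102]
 [ 15   3 158]
 [ 50   4 176]
 [ 10   4 177]
 [ 90   1 177]
 [ 50   4 181]
 [ 60   3 182]
 [ 45   3 182]
 [ 21  27 190]
 [ 19  92 219]
 [ 18  95 215]
 [ 17  92 218]]
[249 175] [275 211] ((608.2875366210938, -212.22085571289062), (33.16642761230469, 22.76133155822754), 0.3518049716949463)
```

```bash
python3 - <<'E'
from h import *
import pickle
s=pickle.load(open('w1.pkl','rb'));g=cv2.GaussianBlur(cv2.cvtColor(s['img'],cv2.COLOR_RGB2GRAY),(3,3),0);S=cv2.cvtColor(s['img'],cv2.COLOR_RGB2HSV)[...,1]
m=((S<50)&(g>150)).astype(np.uint8)
L=[];Rr=[]
for v in range(184,209,2):
    u=np.where(m[v,240:285])[0]+240;L.append(plane(s,u[0]-.5,v,.115));Rr.append(plane(s,u[-1]+.5,v,.115))
for E in(L,Rr):
    E=np.array(E);k=np.polyfit(E[:,0],E[:,1],1);print(np.degrees(np.arctan(k[0])),E[:,1].mean())
print([plane(s,261,v,.115)[0] for v in (180.5,211.5)])
E
```

```text
5.622873979914999 -0.22213208020449302
-2.235599492086258 -0.20194895183245418
[np.float64(0.5965079294187291), np.float64(0.6252435405227011)]
```

Top face centre is (0.611, -0.212), and the head is aligned within about 3°. Going down to grip.

```bash
python3 -m crank '[[1,-1.5,45,-6,0,0,0],[1,0,45,0,0,0,0],[1,0,37,0,0,0,0],[1,0,20,0,0,0,0],[1,0,0,0,0,0,0],[-1,0,0,0,0,0,0],[-1,0,0,0,0,0,0],[-1,0,0,0,0,0,0],[-1,0,0,0,0,0,0],[-1,0,0,0,0,0,0],[-1,0,0,0,0,0,0],[-1,0,0,0,0,0,0]]' 40
```

```text
clock: 3.9
ee_pos: [0.6109, -0.2121, 0.0756]
eef_rot: [-0.501, -0.499, 0.499, 0.501]
contact_force: [0.2, -0.4, 0.1]
gripper_width: 0.0238
```

It gripped at a 24 mm opening, the head's flat sides. Now I lift, then check with the wrist and scene cameras.

```bash
python3 -m crank '[[-1,0,-10,0,0,0,0],[-1,0,-25,0,0,0,0],[-1,0,-40,0,0,0,0],[-1,0,-40,0,0,0,0],[-1,0,-25,0,0,0,0],[-1,0,0,0,0,0,0]]'
python3 - <<'E'
from h import *
import pickle
s=snap('scene');pickle.dump(s,open('s2.pkl','wb'));w=snap('wrist');pickle.dump(w,open('w2.pkl','wb'))
p,r,st=tool();c=p-np.array([0,0,.019]);u,v=map(int,proj(s,p))
print(u,v,proj(w,p))
i=s['img'][max(0,v-60):v+60,max(0,u-60):u+60];j=w['img'][150:300,170:350]
o=np.hstack([cv2.resize(i,(400,400),interpolation=cv2.INTER_CUBIC),cv2.resize(j,(400,400),interpolation=cv2.INTER_CUBIC)])
cv2.imwrite('pics/e.png',o[...,::-1])
E
```

```text
clock: 4.65
ee_pos: [0.6117, -0.2123, 0.2178]
eef_rot: [0.502, 0.5, -0.498, -0.5]
contact_force: [-0.1, 0.3, -4.6]
gripper_width: 0.0238
161 148 (np.float64(265.30168164440386), np.float64(241.9215050147524))
```

View pics/e.png

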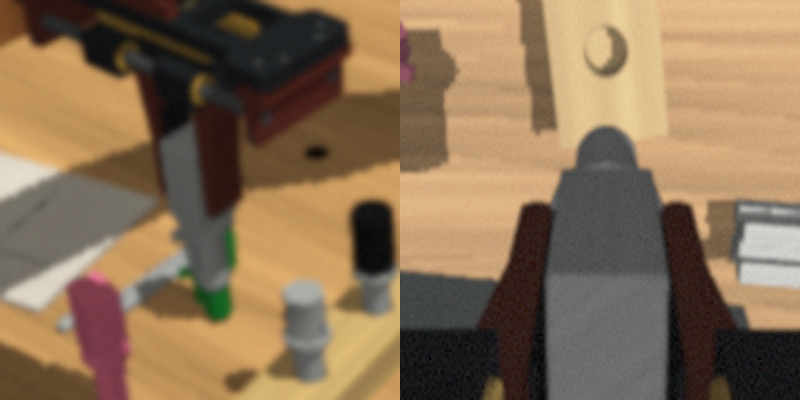

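The shaft is held upright (about 4.6 N on the wrist), with its tab toward +x and the hole empty. Moving to just short of the pulley for a close look.

```bash
python3 -m crank '[[-1,40,0,8,0,0,0],[-1,59,0,11,0,0,0],[-1,59,0,11,0,0,0],[-1,59,0,11,0,0,0],[-1,59,0,11,0,0,0],[-1,45,0,8,0,0,0],[-1,32,0,6,0,0,0],[-1,0,0,0,0,0,0],[-1,0,0,0,0,0,0]]'
python3 - <<'E'
from h import *
import pickle
w=snap('wrist','f.png');pickle.dump(w,open('w3.pkl','wb'))
p,r,st=tool();print(p,r.as_matrix().round(3),proj(w,np.array([.485,.141,.098])))
E
```

```text
clock: 5.88
ee_pos: [0.5457, 0.1403, 0.2144]
eef_rot: [-0.501, -0.498, 0.5, 0.501]
contact_force: [0.4, -1.2, -3.6]
gripper_width: 0.0236
[0.54606576 0.13976504 0.21470531] [[ 0.005 -0.001 -1.   ]
 [ 1.    -0.001  0.005]
 [-0.001 -1.     0.001]] (np.float64(264.8354160501967), np.float64(118.1423107556229))
```

View pics/f.png

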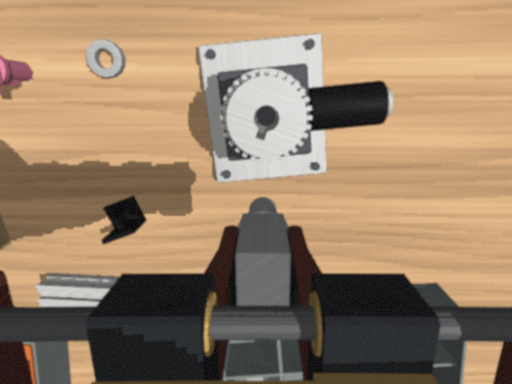

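The wrist view shows the pulley at (266,115), the bore at (266,117) and the keyway toward (262,136). Now I measure the bore centre, the keyway direction and the shaft's offset in the grip.

```bash
python3 - <<'E'
from h import *
import pickle
s=pickle.load(open('w3.pkl','rb'));g=cv2.cvtColor(s['img'],cv2.COLOR_RGB2GRAY);P0=plane
c0=P0(s,266,117,.098)
# rectified bird's-eye of the pulley face: 0.25 mm/px, x up, y left
N=240;yy,xx=np.mgrid[0:N,0:N];X=c0[0]+(N/2-yy)*.25e-3;Y=c0[1]+(N/2-xx)*.25e-3
uv=np.array([[proj(s,np.array([a,b,.098])) for a,b in zip(ra,rb)] for ra,rb in zip(X,Y)],np.float32)
B=cv2.remap(g,uv[...,0],uv[...,1],cv2.INTER_CUBIC);m=(B<130).astype(np.uint8)
n,l,st,ce=cv2.connectedComponentsWithStats(m);k=l[N//2,N//2];m=(l==k).astype(np.uint8);print('area mm2',m.sum()/16, st[k]/4)
d=cv2.distanceTransform(m,cv2.DIST_L2,5);o=cv2.morphologyEx(m,cv2.MORPH_OPEN,cv2.getStructuringElement(2,(61,61)))
M=cv2.moments(o,True);cx,cy=M['m10']/M['m00'],M['m01']/M['m00'];print('bore diam',2*np.sqrt(M['m00']/np.pi)*.25, d.max()*.5)
ctr=np.array([c0[0]+(N/2-cy)*.25e-3,c0[1]+(N/2-cx)*.25e-3]);print('bore',ctr)
Rr=np.hypot(yy-cy,xx-cx)*.25;q=(m>0)&(Rr>12.5);print('slot px',q.sum(),'reach',Rr[q].max(),'ang deg',np.degrees(np.arctan2(-(xx[q].mean()-cx),-(yy[q].mean()-cy))))
cv2.imwrite('pics/g.png',np.hstack([cv2.resize(B,(480,480)),cv2.resize(m*255,(480,480))])[:, :])
# shaft in grip: head top edge rows / columns
p,r,_=tool();print('col263',g[196:276:2,263])
for v in(225,235): print(v,g[v,225:310:2])
for v in(247,250,253): print('edge x at top z',v,plane(s,263,v,p[2]+.0395)[:2]-p[:2])
E
```

```text
area mm2 377.875 [  19.75   11.5    20.25   28.25 1511.5 ]
bore diam 20.25000520682077 19.481396
bore [0.48475502 0.14222986]
slot px 604 reach 18.117690401542855 ang deg -19.07028621039326
col263 [161  83  83  80  78  79  87  92 104  83  80  85  78  80  81  79  79  78
  83  80  79  81  81  78  85  81  85  82  90 103 108 112 110 110 110 111
 108 103 108 107]
225 [162 150 121 118 121 135 132  98  82  78  79  83  81  84  84  83  79  84
  83  81  76  82  79  80  83  79  82  78  81  78  86 109 149 127 113 112
 131 153 168 173 172 169 170]
235 [ 34  35  35  37  30  33  35  72  75  77  80  84  81  82  81  75  83  83
  80  77  79  81  85  80  81  85  84  81  80  79  76  52  34  34  37  29
  29  43  34  92 162 166 162]
edge x at top z 247 [-0.01824836 -0.0004219 ]
edge x at top z 250 [-0.01685189 -0.00042723]
edge x at top z 253 [-0.01544743 -0.00043259]
```

The bore is at (0.4848, 0.1422) and the keyway points at -19°. The size and reach checks match. I move over the bore, turn by 0.333 rad and go down to just above the face.

```bash
python3 -m crank '[[-1,1,0,30,0,0,0],[-1,1,0,30,0,0,0],[-1,0,0,0,0,0.167,0],[-1,0,0,0,0,0.166,0],[-1,0,25,0,0,0,0],[-1,0,22,0,0,0,0],[-1,0,0,0,0,0,0],[-1,0,0,0,0,0,0]]'
python3 - <<'E'
from h import *
p,r,st=tool();d=r.inv().apply(np.array([.4848,.1422,p[2]])-p)*1000;x=r.as_matrix()[:,0];print(p,d.round(2),np.degrees(np.arctan2(x[1],x[0]))-90,r.as_matrix()[2].round(4),st['contact_force'])
s=snap('scene');t=snap('top')
o=[]
for q in(s,t):
    u,v=map(int,proj(q,np.array([.4848,.1422,.11])));h=40
    o.append(cv2.resize(q['img'][v-h:v+h,u-h:u+h],(400,400),interpolation=cv2.INTER_CUBIC))
cv2.imwrite('pics/h.png',np.hstack(o)[...,::-1])
E
```

```text
clock: 6.92
ee_pos: [0.4869, 0.1428, 0.1693]
eef_rot: [0.577, 0.409, -0.409, -0.577]
contact_force: [0.3, -0.9, -3.6]
gripper_width: 0.0238
[0.48688147 0.14277191 0.16928225] [-1.23 -0.    1.77] -19.377369550973768 [ 2.e-04 -1.e+00 -6.e-04] [ 0.33412743 -0.86254571 -3.58362978]
```

View pics/h.png

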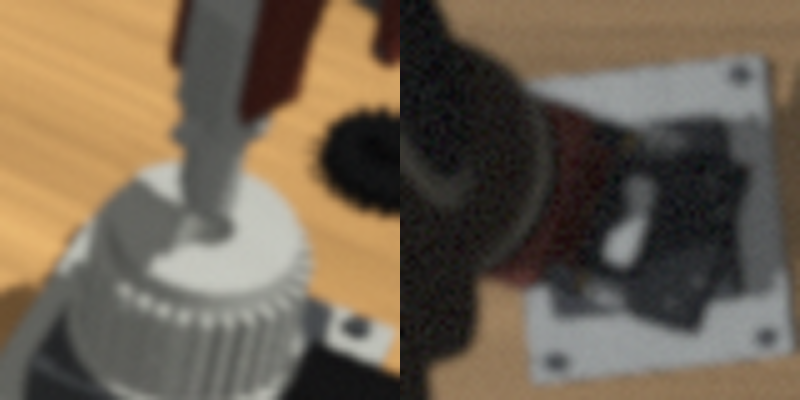

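The scene view shows the foot just above the bore, with the key on the keyway's side. I correct by about 1 mm and push the foot in without pressing hard.

```bash
python3 -m crank '[[-1,-1,0,1.1,0,0,0],[-1,0,8,0,0,0,0],[-1,0,8,0,0,0,0],[-1,0,8,0,0,0,0],[-1,0,0,0,0,0,0],[-1,0,0,0,0,0,0]]'
```

```text
clock: 7.78
ee_pos: [0.4849, 0.1428, 0.1446]
eef_rot: [-0.577, -0.409, 0.409, 0.577]
contact_force: [-0.1, -0.1, -3.6]
gripper_width: 0.0239
```

The foot is in 14 mm without contact. Next, the key.

```bash
python3 -m crank '[[-1,0,4,0,0,0,0],[-1,0,4,0,0,0,0],[-1,0,3,0,0,0,0],[-1,0,0,0,0,0,0],[-1,0,0,0,0,0,0]]'
```

```text
clock: 8.4
ee_pos: [0.485, 0.1429, 0.1337]
eef_rot: [0.577, 0.409, -0.409, -0.577]
contact_force: [1.1, 0.2, -3.3]
gripper_width: 0.0236
```

The key is in 7 mm deep with hardly any force. I raise the grip to 60 N and push home.

```bash
python3 -m crank '[[-1,0,0,0,0,0,0],[-1,0,5,0,0,0,0],[-1,0,5,0,0,0,0],[-1,0,4,0,0,0,0],[-1,0,3,0,0,0,0],[-1,0,0,0,0,0,0],[-1,0,0,0,0,0,0]]' 60
python3 -m crank '[[-1,0,2,0,0,0,0],[-1,0,1,0,0,0,0],[-1,0,0,0,0,0,0],[-1,0,0,0,0,0,0]]'
```

```text
clock: 9.28
ee_pos: [0.485, 0.1429, 0.117]
eef_rot: [-0.577, -0.409, 0.409, 0.577]
contact_force: [-3.0, -0.4, 5.1]
gripper_width: 0.0236
clock: 9.78
ee_pos: [0.4851, 0.1429, 0.1145]
eef_rot: [-0.577, -0.409, 0.409, 0.577]
contact_force: [-4.2, -1.3, 9.9]
gripper_width: 0.0237
```

The reading is about spring minus weight, at the predicted home height. I press a little further to feel the collar seat.

```bash
python3 -m crank '[[-1,0,1,0,0,0,0],[-1,0,0,0,0,0,0],[-1,0,0,0,0,0,0]]'; python3 -m crank '[[-1,0,1.5,0,0,0,0],[-1,0,0,0,0,0,0],[-1,0,0,0,0,0,0]]'
```

```text
clock: 10.15
ee_pos: [0.4851, 0.1429, 0.1145]
eef_rot: [-0.577, -0.409, 0.409, 0.577]
contact_force: [-7.2, -2.6, 22.2]
gripper_width: 0.0238
clock: 10.52
ee_pos: [0.4851, 0.1429, 0.1144]
eef_rot: [-0.576, -0.41, 0.409, 0.577]
contact_force: [-14.1, -4.1, 39.2]
gripper_width: 0.0237
```

It stops firmly at z = 0.1144, so the collar is seated. I ease the push slightly and check by camera.

```bash
python3 -m crank '[[-1,0,-1,0,0,0,0],[-1,0,0,0,0,0,0],[-1,0,0,0,0,0,0],[-1,0,0,0,0,0,0]]'
python3 - <<'E'
from h import *
p,r,st=tool();print(p,st['contact_force'],np.abs(st['dq']).max(),r.as_matrix()[2].round(4))
q=snap('scene');u,v=map(int,proj(q,np.array([.4848,.1422,.11])));h=40
a=cv2.resize(q['img'][v-h:v+h,u-h:u+h],(400,400),interpolation=cv2.INTER_CUBIC)
b=cv2.resize(q['img'][130:270,100:280],(400,400))
cv2.imwrite('pics/i.png',np.hstack([a,b])[...,::-1])
E
```

```text
clock: 11.02
ee_pos: [0.4851, 0.1429, 0.1145]
eef_rot: [-0.577, -0.409, 0.409, 0.577]
contact_force: [-8.3, -2.9, 27.5]
gripper_width: 0.0234
[0.48511195 0.14289124 0.11447659] [-8.3084665  -2.89337735 27.53240708] 0.0015459176343625522 [ 1.3e-03 -1.0e+00 -2.0e-04]
```

View pics/i.png

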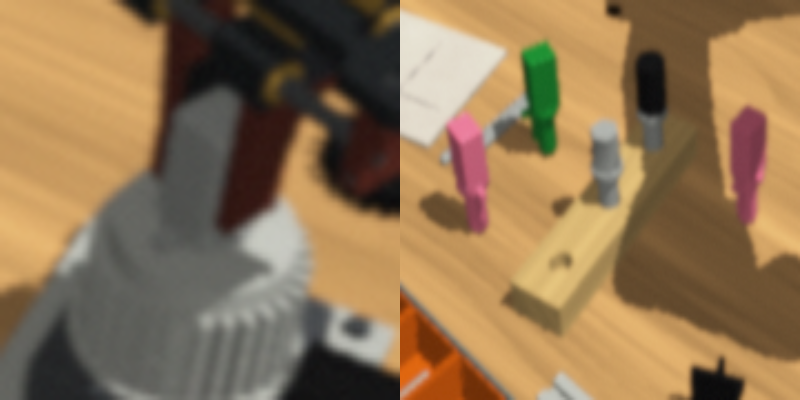

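The collar sits on the pulley face, the head is still in the jaws, and the other two shafts are untouched in the rack. I'm handing in.

```bash
python3 -c "
from plant import robot
print(robot.close_job());s=robot.read_state();print(s['clock'],s['ee_pos'],s['contact_force'],s['gripper_width'])"
```

```text
the job is handed in; nothing more can be done
None
the job is handed in; nothing more can be done
```

I took the keyed shaft out of the rack and turned it to the keyway, about -19° from world x. I pushed it home in the pulley and handed in at about 11 s, still gripping the head at 60 N and pressing down.

- **Seating:** the tool stopped firmly at z = 0.1145 m, the height I had worked out for fully home. Pushing 2.5 mm further moved it only about 0.1 mm, while the force rose from 10 N to 39 N. I then eased off, and it was holding about 27 N down at hand-in.
- **Alignment:** the key went in with almost no force. The tool is within about 1 mm of the measured bore axis and upright to about 0.001 rad.
- **Grip:** the jaws read 23–24 mm, which matches the head's flat sides.
- **Other shafts:** the last picture shows the round and hex shafts still in the rack.

- **Disagreement:** a sideways force of about 8 N remained at the end, from a small lateral offset. The first measurements of the two head edges gave angles of +5.6° and -2.2°; I let the jaws square the head.
- **Not read directly:** I had no reading of the ejector's travel, so I inferred it from the height and force. The system gives no verdict on the result.

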